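# Hold a headshell in the stylus inspection case

### The arm

A 7-joint arm with a two-finger parallel gripper is mounted at the origin on the work surface. World frame = base frame: x ahead of the robot, y to its left, z up, the work surface at z = 0. Lengths are in m, angles in rad, forces in N, time in s.
With the tool pointing down it reaches from about 0.425 to 1.025 m from the base axis. Payload 9.4 kg.
Tool frame: the origin (TCP) lies at the very end of the fingers, on their centre line; the grasp point (between the pads) lies bot.hold_point_z behind it (bot.hold_point_z is the distance from the TCP to the grasp point, in m); z points along the fingers, y is the line along which they close (so a half turn about z gives the same grasp; the last joint's range is limited). The gripper opens to 93 mm and grips with 3 to 60 N. Pads are 15 mm wide; open, the fingers measure 128 mm over their backs; the gripper's body (75 mm by 188 mm) begins 65 mm behind the grasp point.
Start: joints at [-1.282, 0.599, -0.003, 1.599, 0.002, 0.943, -0.08], TCP at [0.259, 0.677, 0.219] pointing down, gripper open.
Joint ranges: [-2.57, 2.57], [-0.35, 1.97], [-1.29, 1.29], [0.11, 2.56], [-1.05, 4.19], [0.11, 1.86], [-2.63, 2.63]. Speed limits (rad/s): [2.22, 2.22, 3.01, 3.01, 3.14, 3.14, 3.14].

### API

Orientations are given as a rotation vector (axis times angle).
In Python, from station import readout, viewer, workorder, bot gives the robot as it stands.
- The arm moves only by the tool servo_tool, never from a script. Its argument "motion" is a list of rows, each an object of numbers: "hand": the opening, from 0 (shut) to 1 (fully open); "dx", "dy", "dz": the shift along the tool's x, y, z in m; "ax", "ay", "az": the turn, a rotation vector about the tool's x, y, z in degrees. In form: [{"hand": .., "dx": .., "dy": .., "dz": .., "ax": .., "ay": .., "az": ..}, ...]. A call has 1 to 12 rows; each row shifts and turns the commanded pose from where the row before left it, along the tool's axes as they then stand; what a row does not reach is not made up. A row lasts 1/12 s, in which the tool goes at most 41.7 mm and 7.16 degrees, less where a joint would pass 70% of its speed; a pose out of reach is approached as far as the arm can. A call with a gripper value outside its range is refused whole. The fingers move at their own pace and stop on an object; "squeeze" is the grip in N (left out, the last holds). Time passes only in rows, so rows that do not move let the fingers close. It gives the time, the measured TCP pose, the force, the opening and the grip force at its end, in the units of the state.
- readout.observe(): the state, without advancing time (a new reading comes with each control period).
- viewer.grab_frame(name): name is "scene" or "top"; returns a dict with "img" (384x512x3 uint8, red, green, blue), "vertical_fov" (degrees; the focal length in pixels is half the picture's height over the tangent of half this angle, whatever the lens; pixels are square), "cx", "cy" (the principal point, pixels), "cam_to_world" (4x4, takes a point from camera to world coordinates). Camera axes: x right, y down, z forward; pixel columns grow to the right and rows downward; lengths in m; the calibration is good to about 2 mm. A picture is of the moment at which its call begins. There is no depth.
- workorder.hand_in(): hands the job in; it is judged then, once.
The state is a dict: "t": time; "joint_pos": joint angles; "qvel": joint speeds; "joint_torque": joint torques, N m; "tool_pos": TCP position; "tcp_rot": TCP orientation; "contact_force": force on the tool from outside, world axes, zero at the start; "ft_torque": the same for the moment, N m; "finger_gap": finger opening in m; "finger_force": force on a finger pad.
Only numpy, scipy, OpenCV 4.12 (cv2) and the standard library are available. Lean on these libraries where they do the work, as an engineer would, in place of code of your own. Each camera call takes 0.05 s, during which the arm holds its last target. There are 200 camera calls.

### The job

Swing the orange-knobbed latch on the clear inspection case fully closed into its brass catch. Then take the headshell with the red cartridge and red cap by its black grip, and lower it nose first and upright through the slot in the case's lid until the whole red cartridge is inside, below the lid, with the black grip still clear above it. Finish while holding it hanging there in the gripper, still and not pressing on the case, and leave everything else where it stands.

Things in the scene. Friction and masses are not known exactly. Their poses are not given: they have to be found in the camera images.
- case: Clear polycarbonate inspection case, fixed, 150 (x) x 200 (y) mm, lid top 80 mm up, lid underside 74, inner floor 4; origin at the centre of its underside, z up, its front (-x) edge with a dark steel rim towards the robot. The lid carries the latch and an aluminium slot plate (60 x 70 mm, top 82 mm up). A small black camera stands inside, more than 40 mm from the slot.
- slot (a point): Centre of the slot's mouth, at the slot plate's top face, at (10, -50, 82) mm in the case frame. Rectangular opening 16 mm along the case's x and 26 mm along its y: 2 mm clearance on every side of the headshell, which fits either way round (half turn). Axes as the case.
- latch (a joint): Angle of the latch about a vertical pin on the case lid, rad: 0 closed against its stop, in the brass catch on the front rim (latch pointing along the case's -x); grows to 1.55 as it opens, swinging towards the case's +y (clockwise from above). It starts at 0.9 to 1.5 and stays where it is left; moving it takes about 1 N at the knob.
- latch_pivot (a point): The latch's pivot axis at the lid's top face, at (-20, 30, 80) mm in the case frame.
- latch_knob (a point): Upright round orange knob on the steel latch arm, 12 mm diameter, 45 mm from the pivot axis. The point lies on its axis, 106 mm above the table; the knob runs from 87 to 119 mm above the table, the arm's top is 87 mm up and the brass catch's also.
- red_mid (a point): Headshell to use: silver, red cartridge, black grip, red cap; upright, nose down in a tray pocket, 114 mm tall, 50 to 100 g. Point: its centre, half-way up its axis; z up, x narrow, y wide. From the nose: cartridge 0-30 mm (12 in x, 22 in y; lowest 6 mm only 9 x 18), silver plate to 56 (22 in y, within the 12 in x), 10 mm round collar to 66, 16 x 16 mm grip with flats facing x and y to 114 (cap from 108).
- red_nose (a point): Lowest point of the red headshell, on its long axis, 57 mm below its centre; it stands 10 mm above the table, 22 mm deep in the pocket.
- blue_mid (a point): The other headshell, alike but with blue cartridge and blue cap, in the tray's other pocket 130 mm away; to be left alone. The point is its centre.
- tray: Slim walnut cartridge tray, fixed, 90 (x) x 240 (y) x 32 mm high, with a sliding-door front and two pockets 130 mm apart along its y at 65 mm either side of its centre. Origin at the centre of its underside.
- gauge: Black plastic stylus gauge, 50 x 110 x 14 mm, behind the task area; leave alone. Origin under its centre.
- cup: Stainless cup, 72 mm across, 80 mm high; leave alone. Origin under its centre.
- weight: Brass record weight, 74 mm across, 55 mm high; leave alone. Origin under its centre.
- bottle: Small amber bottle, 36 mm across, 85 mm high; leave alone. Origin under its centre.
- brush: Brush lying on the right-hand side of the table; leave alone. Origin under its centre.

How it is judged:
On the way, in this order (a step that is already met when the one before it is completed fails the run):
1. the latch is swung fully closed into its catch (value of joint latch below 0.08 rad), for 0.2 s.
2. the red headshell is lifted out of the tray, its nose higher than the case's lid (height (world z) of red_nose above 0.085 m and contact force between the fingers and red above 0.5 N), for 0.1 s.
At the end, for the whole second after the job is handed in: Latch within 0.08 rad of closed; the red headshell hangs in the gripper through the slot, nose 19 to 46 mm above the case underside and within 9 mm of the slot centre horizontally, within 0.15 rad of upright, still, held by the fingers, under 4 N between it and the case (value of joint latch below 0.08 rad and z of red_nose in the frame of case between 0.019 and 0.046 m and horizontal distance between red_nose and slot below 0.009 m and angle between red_mid's own z axis and vertical below 0.15 rad and contact force between the fingers and red above 0.5 N and contact force between red and case below 4 N and linear speed of red below 0.02 m/s); the arm keeps its last pose, push and grip.
It fails at once if the blue headshell is moved by more than 30 mm (distance of blue_mid from where it was at the start of the episode above 0.03 m).
It fails at once if the gauge, cup, weight, bottle or brush is moved by more than 30 mm (distance of any of gauge, cup, weight, bottle, brush from where it was at the start of the episode above 0.03 m).
It also fails if it takes over 54 s, if anything falls off the work surface, if the arm or the gripper's body presses on something with over 40 N, if the wrist force passes 120 N, or if a joint passes its speed limit or range.

## Working session

There is one attempt and no reset: what is moved stays moved. The work goes in short steps, Python scripts to look and compute and a tool call to move; the robot and the scene stay as the last step left them, time stands still between calls to the robot, and variables do not carry over. Pictures are saved under pics/ and viewed, at most 10 in all, crops included, and the job is handed in when it is done.

Besides the shell and the picture viewer there is one more tool, called after "Emit:" as name(argument=value, ...) on one line, values as JSON. servo_tool: Moves the arm, as the interface text tells. Its arguments: {"type":"object","properties":{"motion":{"type":"array"},"squeeze":{"type":"number"}},"required":["motion"]}

```bash
mkdir -p pics; ls; cat > h.py <<'E'
import numpy as np, cv2
from station import readout, viewer, workorder, bot
from scipy.spatial.transform import Rotation as R
def grab(n,save=None):
    f=viewer.grab_frame(n)
    if save: cv2.imwrite('pics/'+save+'.png',cv2.cvtColor(f['img'],cv2.COLOR_RGB2BGR))
    return f
def ray(f,u,v):
    h=f['img'].shape[0]; fl=h/2/np.tan(np.radians(f['vertical_fov'])/2)
    T=np.array(f['cam_to_world']); d=T[:3,:3]@np.array([(u-f['cx'])/fl,(v-f['cy'])/fl,1.])
    return T[:3,3],d/np.linalg.norm(d)
def onz(f,u,v,z):
    o,d=ray(f,u,v); return o+d*(z-o[2])/d[2]
def proj(f,p):
    h=f['img'].shape[0]; fl=h/2/np.tan(np.radians(f['vertical_fov'])/2)
    T=np.array(f['cam_to_world']); q=T[:3,:3].T@(np.array(p)-T[:3,3])
    return np.array([f['cx']+fl*q[0]/q[2],f['cy']+fl*q[1]/q[2]])
def tri(f1,p1,f2,p2):
    o1,d1=ray(f1,*p1);o2,d2=ray(f2,*p2)
    A=np.stack([d1,-d2],1);s=np.linalg.lstsq(A,o2-o1,rcond=None)[0]
    a=o1+s[0]*d1;b=o2+s[1]*d2
    return (a+b)/2,np.linalg.norm(a-b)
E
python3 - <<'E'
from h import *
for n in('scene','top'):
    f=grab(n,n+'0'); print(n,f['vertical_fov'],f['cx'],f['cy'],np.round(f['cam_to_world'],3).tolist())
s=readout.observe();print(s, bot.hold_point_z)
E
```

```text
pics
scene 42.38547842657329 252.73589456705278 195.5440827067098 [[-0.272, 0.568, -0.777, 1.863], [0.962, 0.159, -0.22, 0.328], [-0.001, -0.808, -0.59, 1.031], [0.0, 0.0, 0.0, 1.0]]
top 56.473483397146204 255.6708901307478 187.26433695271174 [[0.014, -0.993, 0.117, 0.498], [-1.0, -0.011, 0.027, -0.025], [-0.026, -0.118, -0.993, 1.271], [0.0, 0.0, 0.0, 1.0]]
{'t': 0.1, 'joint_pos': array([-1.28165326,  0.6000457 , -0.00254376,  1.60002629,  0.00177455,
        0.94289362, -0.07978032]), 'qvel': array([ 2.07194897e-03, -2.28734143e-03,  7.09374847e-04,  8.60852788e-04,
        3.45051652e-03, -5.15986240e-05, -7.21919117e-04]), 'joint_torque': array([ 5.13471721e-03, -7.66557598e+01,  1.50246721e+00, -2.52935815e+01,
       -5.22103091e-02,  1.36312647e-02,  4.79583673e-05]), 'tool_pos': array([0.2592132 , 0.67662416, 0.21785431]), 'tcp_rot': array([-5.71341375e-01, -3.08905672e+00,  2.14128009e-03]), 'contact_force': array([ 0.03274003, -0.06155606,  0.5751712 ]), 'ft_torque': array([-0.01214596,  0.01318596,  0.04703856]), 'finger_force': 0.0, 'finger_gap': 0.09297005055147294} 0.0188
```

View pics/scene0.png

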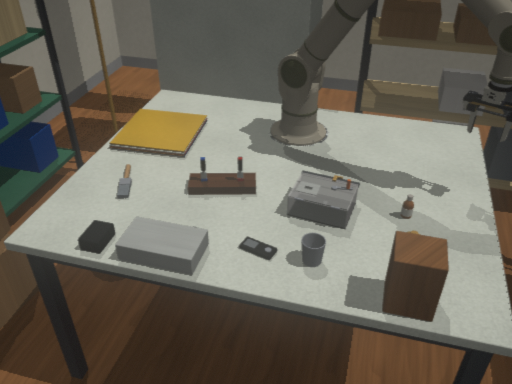

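View pics/top0.png

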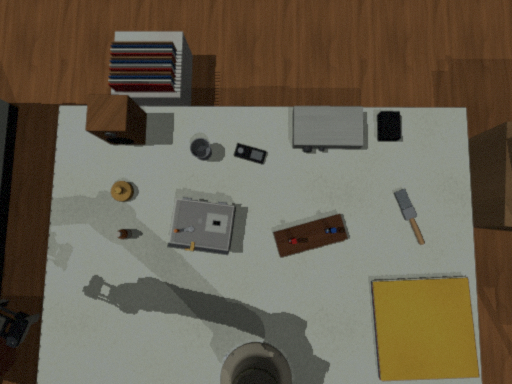

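The scene view shows the case at about (323,198), the tray at (222,183) with the red cap at (240,158) and the blue at (203,160). In the top view, the case is at (204,225) with its dark front rim at the bottom, and the tray is at (311,235). I'll enlarge both next.

```bash
python3 - <<'E'
from h import *
a=cv2.imread('pics/top0.png')[185:265,160:360]; b=cv2.imread('pics/scene0.png')[145:230,180:370]
a=cv2.resize(a,(750,300),interpolation=cv2.INTER_CUBIC); b=cv2.resize(b,(665,298),interpolation=cv2.INTER_CUBIC)
b=cv2.copyMakeBorder(b,0,0,0,85,0)
cv2.imwrite('pics/crop0.png',np.vstack([a,b]))
for n in('top','scene'):
    im=cv2.imread(f'pics/{n}0.png'); hsv=cv2.cvtColor(im,cv2.COLOR_BGR2HSV)
    for c,lo,hi in(('orange',(6,140,110),(24,255,255)),('red',(0,150,70),(5,255,255)),('red2',(172,150,70),(180,255,255)),('blue',(100,130,60),(125,255,255))):
        k,_,st,ce=cv2.connectedComponentsWithStats(cv2.inRange(hsv,lo,hi))
        for i in range(1,k):
            if st[i,4]>=4 and 150<ce[i,0]<400 and 130<ce[i,1]<270: print(n,c,st[i],ce[i].round(1))
E
```

```text
top orange [175 229   2   3   5] [175.4 230.2]
top orange [191 243   3   7  13] [192.3 245.6]
top red [291 238   6   6  25] [293.8 241. ]
top blue [331 228   5   5  22] [333.1 229.9]
```

View pics/crop0.png

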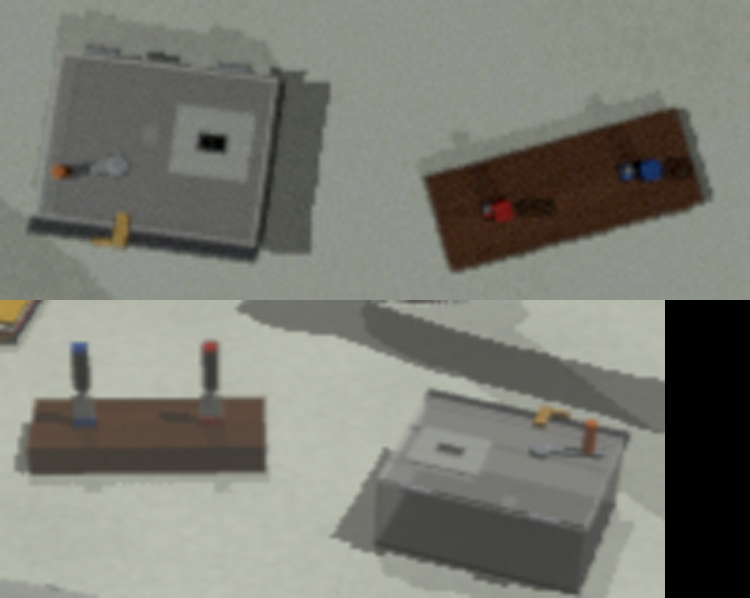

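```bash
cat > m.py <<'E'
from h import *
f=grab('top');g=grab('scene')
def big(mask,box):
    x0,y0,x1,y1=box; m=np.zeros_like(mask); m[y0:y1,x0:x1]=mask[y0:y1,x0:x1]
    c=max(cv2.findContours(m,cv2.RETR_EXTERNAL,cv2.CHAIN_APPROX_NONE)[0],key=cv2.contourArea)
    fm=np.zeros_like(mask);cv2.drawContours(fm,[c],-1,255,-1)
    M=cv2.moments(fm,True); return np.array([M['m10']/M['m00'],M['m01']/M['m00']]),cv2.minAreaRect(c),c
for n,F,box in(('top',f,(203,210,230,237)),('scene',g,(288,178,325,202))):
    gr=cv2.cvtColor(F['img'],cv2.COLOR_RGB2GRAY); x0,y0,x1,y1=box
    t,_=cv2.threshold(gr[y0:y1,x0:x1],0,255,cv2.THRESH_OTSU)
    print(n,'otsu',t)
    ce,rect,c=big((gr>128 if n=='top' else gr>t).astype(np.uint8)*255,box)
    print('plate',ce,rect,onz(F,*ce,.082))
    print('rect pts',[onz(F,*p,.082)[:2].round(4).tolist() for p in cv2.boxPoints(rect)])
    if n=='top': pt=ce
    d=(gr<70).astype(np.uint8)*255
    try:
        ce,rect,c=big(d,box);print('hole',ce,rect[1:],onz(F,*ce,.082))
    except Exception as e: print(e)
hsv=cv2.cvtColor(f['img'],cv2.COLOR_RGB2HSV)
ce,rect,c=big(cv2.inRange(hsv,(0,90,20),(18,255,130)),(265,205,355,265))
print('tray top-view',ce,rect,[onz(f,*p,.032)[:2].round(4).tolist() for p in cv2.boxPoints(rect)],onz(f,*ce,.032))
out={}
for n,F,bx in(('top',f,(160,150,400,270)),('scene',g,(180,145,370,190))):
    hsv=cv2.cvtColor(F['img'],cv2.COLOR_RGB2HSV)
    red=cv2.inRange(hsv,(0,140,60),(6,255,255))|cv2.inRange(hsv,(172,140,60),(180,255,255))
    blue=cv2.inRange(hsv,(100,130,60),(125,255,255))
    for k,m,b in(('red',red,(275,230,310,255) if n=='top' else (230,150,250,164)),('blue',blue,bx if n=='top' else (195,150,212,165))):
        ce,rect,c=big(m,b);out[n,k]=ce;print(n,k,ce,onz(F,*ce,.121))
    o=cv2.inRange(hsv,(4,110,80),(24,255,255)); 
    kn,_,st,cc=cv2.connectedComponentsWithStats(o)
    for i in range(1,kn):
        if st[i,4]>3 and ((160<cc[i,0]<205 and 215<cc[i,1]<260) if n=='top' else (325<cc[i,0]<370 and 170<cc[i,1]<200)): print('orange',n,st[i],cc[i],onz(F,*cc[i],.106),onz(F,*cc[i],.119),onz(F,*cc[i],.087))
for k in('red','blue'):print(k,tri(f,out['top',k],g,out['scene',k]))
print('pivot~',onz(f,189.9,229,.08))
E
python3 m.py
```

```text
top otsu 107.0
plate [211.   228.25] ((212.00001525878906, 228.00001525878906), (8.434361457824707, 2.9768333435058594), 7.125016689300537) [0.5005058  0.15320336 0.082     ]
rect pts [[0.498, 0.1643], [0.5078, 0.1634], [0.5047, 0.1355], [0.495, 0.1364]]
hole [216.13333333 222.66666667] ((4.0, 6.0), 90.0) [0.51915498 0.13664323 0.082     ]
scene otsu 138.0
plate [302.4702381  185.81845238] ((303.5, 186.5), (17.0, 31.0), 90.0) [0.51426985 0.11824793 0.082     ]
rect pts [[0.4818, 0.0616], [0.4532, 0.1636], [0.551, 0.1801], [0.5783, 0.083]]
max() iterable argument is empty
tray top-view [310.11285794 235.2189781 ] ((310.0692138671875, 235.25384521484375), (25.96091651916504, 69.4629898071289), 74.74488067626953) [[0.4913, -0.0538], [0.557, -0.2835], [0.4721, -0.3055], [0.407, -0.0778]] [ 0.48176207 -0.18026401  0.032     ]
top red [293.47222222 241.02777778] [ 0.4639033  -0.11644831  0.121     ]
top blue [333.17391304 230.        ] [ 0.50046345 -0.24216511  0.121     ]
orange top [174 229   3   4   9] [175.11111111 230.33333333] [0.49206111 0.26656184 0.106     ] [0.49213142 0.26330329 0.119     ] [0.49195836 0.27132435 0.087     ]
orange top [185 242  10   9  38] [190.78947368 246.39473684] [0.44127091 0.21345887 0.106     ] [0.44190822 0.21079313 0.119     ] [0.44033947 0.21735496 0.087     ]
scene red [239.5 158. ] [ 0.46273535 -0.11675283  0.121     ]Traceback (most recent call last):
  File "m.py", line 29, in <module>
    ce,rect,c=big(m,b);out[n,k]=ce;print(n,k,ce,onz(F,*ce,.121))
              ~~~^^^^^
  File "m.py", line 5, in big
    c=max(cv2.findContours(m,cv2.RETR_EXTERNAL,cv2.CHAIN_APPROX_NONE)[0],key=cv2.contourArea)
ValueError: max() iterable argument is empty
```

```bash
python3 - <<'E'
from h import *
f=grab('top');g=grab('scene')
S=8
for n,F,box in(('top',f,(200,206,234,240)),('scene',g,(290,176,324,204))):
    x0,y0,x1,y1=box
    gr=cv2.cvtColor(F['img'],cv2.COLOR_RGB2GRAY)[y0:y1,x0:x1]
    u=cv2.resize(gr,None,fx=S,fy=S,interpolation=cv2.INTER_CUBIC)
    for t in((105,112,118) if n=='top' else (145,152,160)):
        m=(u>t).astype(np.uint8)*255
        m=cv2.morphologyEx(m,cv2.MORPH_OPEN,np.ones((9,9)))
        cs=[c for c in cv2.findContours(m,cv2.RETR_EXTERNAL,cv2.CHAIN_APPROX_NONE)[0] if cv2.contourArea(c)>S*S*60]
        for c in cs:
            r=cv2.minAreaRect(c);h=cv2.convexHull(c);q=cv2.approxPolyDP(h,14,True)[:,0]
            tp=lambda p:((np.array(p)+.5)/S-.5+[x0,y0])
            M=cv2.moments(c);ce=tp((M['m10']/M['m00'],M['m01']/M['m00']))
            print(n,t,'A',cv2.contourArea(c)/S/S,ce.round(2),onz(F,*ce,.082)[:2].round(4))
            print('  quad',[onz(F,*tp(p),.082)[:2].round(3).tolist() for p in q])
    t=75 if n=='top' else 110
    m=(u<t).astype(np.uint8)*255
    for c in cv2.findContours(m,cv2.RETR_EXTERNAL,cv2.CHAIN_APPROX_NONE)[0]:
        a=cv2.contourArea(c)/S/S
        if 4<a<60: 
            r=cv2.minAreaRect(c);print(n,'hole',a,onz(F,*tp(r[0]),.082)[:2].round(4),r)
# long edges of the case in top view
e=cv2.Canny(cv2.cvtColor(f['img'],cv2.COLOR_RGB2GRAY)[190:258,160:245],40,110)
for l in cv2.HoughLinesP(e,1,np.pi/360,18,minLineLength=25,maxLineGap=4)[:,0]:
    l=l+[160,190,160,190];z=.08;a=onz(f,*l[:2],z);b=onz(f,*l[2:],z);d=b-a
    print(l,a[:2].round(3),b[:2].round(3),'ang',round(np.degrees(np.arctan2(d[1],d[0]))%90,1),round(np.linalg.norm(d),3))
print('pivot~',onz(f,189.9,229,.085))
E
```

```text
top 105 A 401.40625 [216.06 222.7 ] [0.519  0.1369]
  quad [[0.553, 0.168], [0.545, 0.1], [0.486, 0.106], [0.493, 0.175]]
top 112 A 370.3359375 [216.06 222.71] [0.519  0.1369]
  quad [[0.551, 0.167], [0.544, 0.101], [0.486, 0.108], [0.495, 0.174]]
top 118 A 342.8203125 [216.04 222.7 ] [0.519  0.1369]
  quad [[0.55, 0.166], [0.543, 0.102], [0.489, 0.107], [0.495, 0.173]]
top hole 31.3046875 [0.5192 0.1366] ((132.56959533691406, 136.7809295654297), (60.2347297668457, 37.53432846069336), 5.5275397300720215)
top hole 49.4609375 [0.5114 0.0822] ((263.1331481933594, 157.4958953857422), (22.05972671508789, 231.1916046142578), 6.981057643890381)
scene 145 A 182.3046875 [308.11 187.3 ] [0.5177 0.138 ]
  quad [[0.532, 0.102], [0.488, 0.11], [0.495, 0.171], [0.546, 0.168]]
scene 145 A 95.6953125 [293.85 180.68] [0.4923 0.0842]
  quad [[0.455, 0.101], [0.527, 0.094], [0.53, 0.078], [0.466, 0.064]]
scene 152 A 88.84375 [293.65 180.53] [0.4916 0.0834]
  quad [[0.456, 0.1], [0.526, 0.093], [0.529, 0.078], [0.466, 0.064]]
scene 160 A 81.546875 [293.42 180.38] [0.4909 0.0825]
  quad [[0.456, 0.098], [0.526, 0.091], [0.529, 0.077], [0.466, 0.064]]
scene hole 12.2109375 [0.5166 0.1381] ((149.12185668945312, 92.55984497070312), (55.80775451660156, 17.581649780273438), 13.626996040344238)
[194 246 239 252] [0.441 0.208] [0.424 0.059] ang 83.4 0.15
[184 201 236 208] [0.59  0.247] [0.569 0.072] ang 83.1 0.177
[193 250 225 254] [0.428 0.211] [0.417 0.105] ang 83.9 0.107
[228 248 234 202] [0.437 0.095] [0.589 0.079] ang 83.8 0.153
[169 242 176 200] [0.453 0.292] [0.593 0.274] ang 82.8 0.141
[230 249 236 209] [0.434 0.089] [0.565 0.072] ang 82.6 0.133
[164 241 194 247] [0.456 0.309] [0.438 0.208] ang 79.8 0.102
pivot~ [0.4970361  0.22276104 0.085     ]
```

Emit:
servo_tool(motion=[{"hand": 0.5,"dx": -0.03,"dy": -0.025,"dz": 0},{"hand": 0.5,"dx": -0.03,"dy": -0.025},{"hand": 0.5,"dx": -0.03,"dy": -0.025},{"hand": 0.5,"dx": -0.03,"dy": -0.025},{"hand": 0.5,"dx": -0.03,"dy": -0.025},{"hand": 0.5,"dx": -0.03,"dy": -0.025},{"hand": 0.5,"dx": -0.03,"dy": -0.025},{"hand": 0.5,"dx": -0.03,"dy": -0.025},{"hand": 0.5,"dx": -0.03,"dy": -0.025},{"hand": 0.5,"dx": -0.03,"dy": -0.025},{"hand": 0.5,"dx": -0.03,"dy": -0.025},{"hand": 0.5,"dx": -0.03,"dy": -0.025}], squeeze=6)

```text
invalid input at $.motion[0]: expected keys hand, dx, dy, dz, ax, ay, az
```

Emit:
servo_tool(motion=[{"hand": 0.5,"az": 6.5},{"hand": 0.5,"az": 6.5},{"hand": 0.5,"az": 6.5},{"hand": 0.5,"az": 6.5},{"hand": 0.5,"az": 6.5},{"hand": 0.5,"az": 6.5},{"hand": 0.5,"az": 6.5},{"hand": 0.5,"az": 6.5},{"hand": 0.5,"az": 6.0},{"hand": 0.5}])

```text
invalid input at $.motion[0]: expected keys hand, dx, dy, dz, ax, ay, az
```

```bash
cat >> h.py <<'E'
def need(x,y,z,az):
    "tool-frame shift and tool-z turn (deg) to put the TCP at x,y,z pointing down with tool y at azimuth az"
    s=readout.observe();r=R.from_rotvec(s['tcp_rot']).as_matrix();d=r.T@(np.array([x,y,z])-s['tool_pos'])
    a=np.degrees(np.arctan2(r[1,1],r[0,1])); y_=np.radians(az)
    T=np.array([[-np.sin(y_),np.cos(y_),0],[np.cos(y_),np.sin(y_),0],[0,0,-1]]).T
    print('t',s['t'],'tcp',s['tool_pos'].round(4),'az',a.round(2),'gap',round(s['finger_gap'],4),'F',s['contact_force'].round(1),s['finger_force'])
    print('shift mm',(d*1000).round(1),'turn deg',np.degrees(R.from_matrix(r.T@T).as_rotvec()).round(2),'joints',s['joint_pos'].round(2))
E
python3 - <<'E'
from h import *
need(.492,.265,.094,8.4)
E
```

```text
t 0.3 tcp [0.2593 0.6769 0.2183] az 69.04 gap 0.093 F [ 0.6  0.5 -0.1] 0.0
shift mm [-364.6 -301.3  124.5] turn deg [-2.000e-02  2.000e-02  6.064e+01] joints [-1.28  0.6  -0.    1.6   0.    0.94 -0.08]
```

All keys are needed in each row.

Emit:
servo_tool(motion=[{"hand": 0.5,"dx": -0.03,"dy": -0.025,"dz": 0,"ax": 0,"ay": 0,"az": 0},{"hand": 0.5,"dx": -0.03,"dy": -0.025,"dz": 0,"ax": 0,"ay": 0,"az": 0},{"hand": 0.5,"dx": -0.03,"dy": -0.025,"dz": 0,"ax": 0,"ay": 0,"az": 0},{"hand": 0.5,"dx": -0.03,"dy": -0.025,"dz": 0,"ax": 0,"ay": 0,"az": 0},{"hand": 0.5,"dx": -0.03,"dy": -0.025,"dz": 0,"ax": 0,"ay": 0,"az": 0},{"hand": 0.5,"dx": -0.03,"dy": -0.025,"dz": 0,"ax": 0,"ay": 0,"az": 0},{"hand": 0.5,"dx": -0.03,"dy": -0.025,"dz": 0,"ax": 0,"ay": 0,"az": 0},{"hand": 0.5,"dx": -0.03,"dy": -0.025,"dz": 0,"ax": 0,"ay": 0,"az": 0},{"hand": 0.5,"dx": -0.03,"dy": -0.025,"dz": 0,"ax": 0,"ay": 0,"az": 0},{"hand": 0.5,"dx": -0.03,"dy": -0.025,"dz": 0,"ax": 0,"ay": 0,"az": 0},{"hand": 0.5,"dx": -0.03,"dy": -0.025,"dz": 0,"ax": 0,"ay": 0,"az": 0},{"hand": 0.5,"dx": -0.03,"dy": -0.025,"dz": 0,"ax": 0,"ay": 0,"az": 0}], squeeze=6)

```text
t: 1.3
tool_pos: [0.4889, 0.2664, 0.2189]
tcp_rot: [0.571, 3.089, 0.001]
contact_force: [1.0, 1.0, 0.1]
finger_gap: 0.0464
finger_force: 0.0
```

Emit:
servo_tool(motion=[{"hand": 0.5,"dx": 0,"dy": 0,"dz": 0,"ax": 0,"ay": 0,"az": 6.5},{"hand": 0.5,"dx": 0,"dy": 0,"dz": 0,"ax": 0,"ay": 0,"az": 6.5},{"hand": 0.5,"dx": 0,"dy": 0,"dz": 0,"ax": 0,"ay": 0,"az": 6.5},{"hand": 0.5,"dx": 0,"dy": 0,"dz": 0,"ax": 0,"ay": 0,"az": 6.5},{"hand": 0.5,"dx": 0,"dy": 0,"dz": 0,"ax": 0,"ay": 0,"az": 6.5},{"hand": 0.5,"dx": 0,"dy": 0,"dz": 0,"ax": 0,"ay": 0,"az": 6.5},{"hand": 0.5,"dx": 0,"dy": 0,"dz": 0,"ax": 0,"ay": 0,"az": 6.5},{"hand": 0.5,"dx": 0,"dy": 0,"dz": 0,"ax": 0,"ay": 0,"az": 6.5},{"hand": 0.5,"dx": 0,"dy": 0,"dz": 0,"ax": 0,"ay": 0,"az": 6.5},{"hand": 0.5,"dx": 0,"dy": 0,"dz": 0,"ax": 0,"ay": 0,"az": 2.1},{"hand": 0.5,"dx": 0,"dy": 0,"dz": 0,"ax": 0,"ay": 0,"az": 0}])

```text
t: 2.22
tool_pos: [0.4881, 0.2683, 0.2187]
tcp_rot: [2.053, 2.377, 0.0]
contact_force: [0.9, 0.7, 0.6]
finger_gap: 0.0467
finger_force: 0.0
```

```bash
python3 - <<'E'
from h import *
need(.492,.265,.094,8.4)
E
```

```text
t 2.2167 tcp [0.4881 0.2683 0.2187] az 8.37 gap 0.0467 F [0.9 0.7 0.6] 0.0
shift mm [ -3.8   3.3 124.7] turn deg [ 0.01  0.01 -0.03] joints [-0.82  0.41  0.3   2.   -0.17  0.75 -0.27]
```

Emit:
servo_tool(motion=[{"hand": 0.5,"dx": -0.0038,"dy": 0.0033,"dz": 0.025,"ax": 0,"ay": 0,"az": 0},{"hand": 0.5,"dx": 0,"dy": 0,"dz": 0.025,"ax": 0,"ay": 0,"az": 0},{"hand": 0.5,"dx": 0,"dy": 0,"dz": 0.025,"ax": 0,"ay": 0,"az": 0},{"hand": 0.5,"dx": 0,"dy": 0,"dz": 0.025,"ax": 0,"ay": 0,"az": 0},{"hand": 0.5,"dx": 0,"dy": 0,"dz": 0.0247,"ax": 0,"ay": 0,"az": 0},{"hand": 0.5,"dx": 0,"dy": 0,"dz": 0,"ax": 0,"ay": 0,"az": 0},{"hand": 0,"dx": 0,"dy": 0,"dz": 0,"ax": 0,"ay": 0,"az": 0},{"hand": 0,"dx": 0,"dy": 0,"dz": 0,"ax": 0,"ay": 0,"az": 0},{"hand": 0,"dx": 0,"dy": 0,"dz": 0,"ax": 0,"ay": 0,"az": 0},{"hand": 0,"dx": 0,"dy": 0,"dz": 0,"ax": 0,"ay": 0,"az": 0},{"hand": 0,"dx": 0,"dy": 0,"dz": 0,"ax": 0,"ay": 0,"az": 0}], squeeze=6)

```text
t: 3.13
tool_pos: [0.4925, 0.2653, 0.0951]
tcp_rot: [2.051, 2.379, 0.003]
contact_force: [-0.3, 0.1, 0.3]
finger_gap: 0.0176
finger_force: 0.0
```

```bash
python3 - <<'E'
from h import *
need(.492,.265,.094,8.4)
E
```

```text
t 3.1333 tcp [0.4925 0.2653 0.0951] az 8.46 gap 0.0176 F [-0.3  0.1  0.3] 0.0
shift mm [-0.2 -0.5  1.1] turn deg [ 0.1  -0.05  0.06] joints [-0.74  0.59  0.22  2.1  -0.26  0.48 -0.19]
```

Emit:
servo_tool(motion=[{"hand": 0,"dx": 0,"dy": 0,"dz": 0,"ax": 0,"ay": 0,"az": 0},{"hand": 0,"dx": 0,"dy": 0,"dz": 0,"ax": 0,"ay": 0,"az": 0},{"hand": 0,"dx": 0,"dy": 0,"dz": 0,"ax": 0,"ay": 0,"az": 0},{"hand": 0,"dx": 0,"dy": 0,"dz": 0,"ax": 0,"ay": 0,"az": 0}])

```text
t: 3.47
tool_pos: [0.4923, 0.2652, 0.0946]
tcp_rot: [2.052, 2.379, 0.002]
contact_force: [-0.0, 0.1, 7.3]
finger_gap: 0.0117
finger_force: 6.0
```

Emit:
servo_tool(motion=[{"hand": 0,"dx": -0.0003,"dy": -0.0049,"dz": 0,"ax": 0,"ay": 0,"az": -6.2},{"hand": 0,"dx": -0.0003,"dy": -0.0049,"dz": 0,"ax": 0,"ay": 0,"az": -6.2},{"hand": 0,"dx": -0.0003,"dy": -0.0049,"dz": 0,"ax": 0,"ay": 0,"az": -6.2},{"hand": 0,"dx": -0.0003,"dy": -0.0049,"dz": 0,"ax": 0,"ay": 0,"az": -6.2},{"hand": 0,"dx": -0.0003,"dy": -0.0049,"dz": 0,"ax": 0,"ay": 0,"az": -6.2},{"hand": 0,"dx": -0.0003,"dy": -0.0049,"dz": 0,"ax": 0,"ay": 0,"az": -6.2},{"hand": 0,"dx": -0.0003,"dy": -0.0049,"dz": 0,"ax": 0,"ay": 0,"az": -6.2},{"hand": 0,"dx": -0.0003,"dy": -0.0049,"dz": 0,"ax": 0,"ay": 0,"az": -6.2},{"hand": 0,"dx": -0.0003,"dy": -0.0049,"dz": 0,"ax": 0,"ay": 0,"az": -6.2},{"hand": 0,"dx": 0,"dy": 0,"dz": 0,"ax": 0,"ay": 0,"az": 0}])

```text
t: 4.3
tool_pos: [0.457, 0.2393, 0.0945]
tcp_rot: [-0.689, -3.064, -0.0]
contact_force: [-4.3, 1.7, 7.7]
finger_gap: 0.0125
finger_force: 6.0
```

```bash
python3 - <<'E'
from h import *
need(.4537,.2251,.0946,83.4)
E
```

```text
t 4.3 tcp [0.457  0.2393 0.0945] az 64.66 gap 0.0125 F [-4.3  1.7  7.7] 5.998882278800011
shift mm [ -3.1 -14.2  -0.1] turn deg [ 1.000e-02 -5.000e-02 -1.874e+01] joints [-0.55  0.54 -0.06  2.18  0.07  0.42  0.46]
```

Emit:
servo_tool(motion=[{"hand": 0,"dx": -0.0003,"dy": -0.0049,"dz": 0,"ax": 0,"ay": 0,"az": -6.2},{"hand": 0,"dx": -0.0003,"dy": -0.0049,"dz": 0,"ax": 0,"ay": 0,"az": -6.2},{"hand": 0,"dx": -0.0003,"dy": -0.0049,"dz": 0,"ax": 0,"ay": 0,"az": -6.2},{"hand": 0,"dx": 0,"dy": -0.0015,"dz": 0,"ax": 0,"ay": 0,"az": 0},{"hand": 0,"dx": 0,"dy": -0.0015,"dz": 0,"ax": 0,"ay": 0,"az": 0},{"hand": 0,"dx": 0,"dy": 0,"dz": 0,"ax": 0,"ay": 0,"az": 0}])

```text
t: 4.8
tool_pos: [0.453, 0.2244, 0.0944]
tcp_rot: [0.193, 3.135, 0.004]
contact_force: [-5.0, 6.9, 5.0]
finger_gap: 0.012
finger_force: 6.0
```

```bash
python3 - <<'E'
from h import *
need(.4537,.2251,.0946,83.4)
E
```

```text
t 4.8 tcp [0.453  0.2244 0.0944] az 82.95 gap 0.012 F [-5.   6.9  5. ] 6.000700145959854
shift mm [-0.6  0.8 -0.2] turn deg [ 0.16  0.   -0.45] joints [-0.46  0.54 -0.15  2.2   0.19  0.42  0.68]
```

Emit:
servo_tool(motion=[{"hand": 0,"dx": 0,"dy": -0.002,"dz": 0,"ax": 0,"ay": 0,"az": 0},{"hand": 0,"dx": 0,"dy": -0.002,"dz": 0,"ax": 0,"ay": 0,"az": 0},{"hand": 0,"dx": 0,"dy": 0,"dz": 0,"ax": 0,"ay": 0,"az": 0},{"hand": 0,"dx": 0,"dy": 0,"dz": 0,"ax": 0,"ay": 0,"az": 0},{"hand": 0,"dx": 0,"dy": 0,"dz": 0,"ax": 0,"ay": 0,"az": 0}])

```text
t: 5.22
tool_pos: [0.4528, 0.2226, 0.0945]
tcp_rot: [0.19, 3.135, 0.008]
contact_force: [-4.8, 12.8, 2.8]
finger_gap: 0.0152
finger_force: 6.0
```

Emit:
servo_tool(motion=[{"hand": 0.5,"dx": 0,"dy": 0.004,"dz": 0,"ax": 0,"ay": 0,"az": 0},{"hand": 0.5,"dx": 0,"dy": 0,"dz": 0,"ax": 0,"ay": 0,"az": 0},{"hand": 0.5,"dx": 0,"dy": 0,"dz": 0,"ax": 0,"ay": 0,"az": 0},{"hand": 0.5,"dx": 0,"dy": 0,"dz": 0,"ax": 0,"ay": 0,"az": 0},{"hand": 0.5,"dx": 0,"dy": 0,"dz": -0.03,"ax": 0,"ay": 0,"az": 0},{"hand": 0.5,"dx": 0,"dy": 0,"dz": -0.03,"ax": 0,"ay": 0,"az": 0},{"hand": 0.5,"dx": 0,"dy": 0,"dz": -0.03,"ax": 0,"ay": 0,"az": 0},{"hand": 0.5,"dx": 0,"dy": -0.03,"dz": -0.02,"ax": 0,"ay": 0,"az": -4},{"hand": 0.5,"dx": 0,"dy": -0.035,"dz": 0,"ax": 0,"ay": 0,"az": -4},{"hand": 0.5,"dx": 0,"dy": -0.035,"dz": 0,"ax": 0,"ay": 0,"az": -4},{"hand": 0.5,"dx": 0,"dy": -0.035,"dz": 0,"ax": 0,"ay": 0,"az": -4},{"hand": 0.5,"dx": 0,"dy": -0.035,"dz": 0,"ax": 0,"ay": 0,"az": -4}])

```text
t: 6.22
tool_pos: [0.456, 0.051, 0.2042]
tcp_rot: [-0.356, 3.121, -0.001]
contact_force: [0.7, -0.8, -0.3]
finger_gap: 0.0466
finger_force: 0.0
```

```bash
python3 - <<'E'
from h import *
need(.464,-.1165,.16,106)
f=grab('top');g=grab('scene','scene1')
for n,F in(('top',f),('scene',g)):
    hsv=cv2.cvtColor(F['img'],cv2.COLOR_RGB2HSV);o=cv2.inRange(hsv,(4,110,80),(24,255,255))
    kn,_,st,cc=cv2.connectedComponentsWithStats(o)
    for i in range(1,kn):
        if st[i,4]>3 and ((160<cc[i,0]<215 and 215<cc[i,1]<260) if n=='top' else (325<cc[i,0]<370 and 160<cc[i,1]<200)): print(n,st[i],cc[i],onz(F,*cc[i],.106)[:2])
    print('expected closed',proj(F,(.4537,.2251,.106)))
im=cv2.cvtColor(f['img'],cv2.COLOR_RGB2BGR)[180:270,150:360]
cv2.imwrite('pics/crop1.png',cv2.resize(im,None,fx=3.5,fy=3.5,interpolation=cv2.INTER_CUBIC))
E
```

```text
t 6.2167 tcp [0.456  0.051  0.2042] az 103.03 gap 0.0466 F [ 0.7 -0.8 -0.3] 0.0
shift mm [  29.9 -165.    44.3] turn deg [-0.04 -0.   -2.97] joints [-0.01  0.32 -0.29  2.19  0.15  0.65  1.4 ]
top [185 241   4   4  11] [186.81818182 242.45454545] [0.45366465 0.22683047]
top [185 244   9   7  29] [190.55172414 247.27586207] [0.43844771 0.21413016]
expected closed [187.3500466  242.45174694]
scene [334 176   3   3   5] [335. 177.] [0.46855656 0.21818852]
expected closed [337.68585381 174.92829435]
```

View pics/crop1.png

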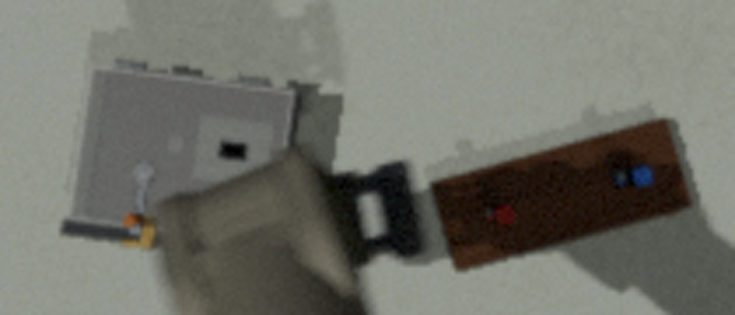

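Emit:
servo_tool(motion=[{"hand": 0.5,"dx": 0.006,"dy": -0.033,"dz": 0,"ax": 0,"ay": 0,"az": 0},{"hand": 0.5,"dx": 0.006,"dy": -0.033,"dz": 0,"ax": 0,"ay": 0,"az": 0},{"hand": 0.5,"dx": 0.006,"dy": -0.033,"dz": 0,"ax": 0,"ay": 0,"az": 0},{"hand": 0.5,"dx": 0.006,"dy": -0.033,"dz": 0,"ax": 0,"ay": 0,"az": 0},{"hand": 0.5,"dx": 0.006,"dy": -0.033,"dz": 0,"ax": 0,"ay": 0,"az": 0},{"hand": 0.5,"dx": 0,"dy": 0,"dz": 0.022,"ax": 0,"ay": 0,"az": -3},{"hand": 0.5,"dx": 0,"dy": 0,"dz": 0.022,"ax": 0,"ay": 0,"az": 0},{"hand": 0.5,"dx": 0,"dy": 0,"dz": 0,"ax": 0,"ay": 0,"az": 0},{"hand": 0.5,"dx": 0,"dy": 0,"dz": 0,"ax": 0,"ay": 0,"az": 0}])

```text
t: 7.07
tool_pos: [0.4634, -0.114, 0.1594]
tcp_rot: [0.432, -3.109, -0.001]
contact_force: [-0.1, 0.1, 0.6]
finger_gap: 0.0467
finger_force: 0.0
```

```bash
python3 - <<'E'
from h import *
need(.4635,-.1166,.083,106)
E
```

```text
t 7.0667 tcp [ 0.4634 -0.114   0.1594] az 105.81 gap 0.0467 F [-0.1  0.1  0.6] 0.0
shift mm [ 0.4 -2.6 76.4] turn deg [ 0.07 -0.14 -0.19] joints [ 0.3   0.41 -0.24  2.2   0.18  0.55  1.77]
```

Emit:
servo_tool(motion=[{"hand": 0.5,"dx": 0.0004,"dy": -0.0026,"dz": 0,"ax": 0,"ay": 0,"az": 0},{"hand": 0.5,"dx": 0,"dy": 0,"dz": 0.02,"ax": 0,"ay": 0,"az": 0},{"hand": 0.5,"dx": 0,"dy": 0,"dz": 0.02,"ax": 0,"ay": 0,"az": 0},{"hand": 0.5,"dx": 0,"dy": 0,"dz": 0.02,"ax": 0,"ay": 0,"az": 0},{"hand": 0.5,"dx": 0,"dy": 0,"dz": 0.0164,"ax": 0,"ay": 0,"az": 0},{"hand": 0.5,"dx": 0,"dy": 0,"dz": 0,"ax": 0,"ay": 0,"az": 0},{"hand": 0,"dx": 0,"dy": 0,"dz": 0,"ax": 0,"ay": 0,"az": 0},{"hand": 0,"dx": 0,"dy": 0,"dz": 0,"ax": 0,"ay": 0,"az": 0},{"hand": 0,"dx": 0,"dy": 0,"dz": 0,"ax": 0,"ay": 0,"az": 0},{"hand": 0,"dx": 0,"dy": 0,"dz": 0,"ax": 0,"ay": 0,"az": 0},{"hand": 0,"dx": 0,"dy": 0,"dz": 0,"ax": 0,"ay": 0,"az": 0},{"hand": 0,"dx": 0,"dy": 0,"dz": 0,"ax": 0,"ay": 0,"az": 0}], squeeze=20)

```text
t: 8.07
tool_pos: [0.4649, -0.1171, 0.0843]
tcp_rot: [-0.433, 3.11, -0.001]
contact_force: [-0.7, 0.1, 6.8]
finger_gap: 0.0162
finger_force: 20.0
```

Emit:
servo_tool(motion=[{"hand": 0,"dx": 0,"dy": 0,"dz": 0,"ax": 0,"ay": 0,"az": 0},{"hand": 0,"dx": 0,"dy": 0,"dz": 0,"ax": 0,"ay": 0,"az": 0},{"hand": 0,"dx": 0,"dy": 0,"dz": 0,"ax": 0,"ay": 0,"az": 0}])

```text
t: 8.32
tool_pos: [0.4649, -0.1171, 0.0843]
tcp_rot: [-0.433, 3.11, -0.001]
contact_force: [-0.7, -0.7, 8.7]
finger_gap: 0.0162
finger_force: 20.0
```

```bash
python3 - <<'E'
from h import *
need(.4635,-.1166,.083,106)
E
```

```text
t 8.3167 tcp [ 0.4649 -0.1171  0.0843] az 105.83 gap 0.0162 F [-0.7 -0.7  8.7] 20.000944398343563
shift mm [1.3 0.9 1.3] turn deg [-0.04  0.06 -0.17] joints [ 0.25  0.54 -0.17  2.26  0.25  0.36  1.71]
```

Emit:
servo_tool(motion=[{"hand": 0,"dx": 0,"dy": 0,"dz": -0.01,"ax": 0,"ay": 0,"az": 0},{"hand": 0,"dx": 0,"dy": 0,"dz": -0.02,"ax": 0,"ay": 0,"az": 0},{"hand": 0,"dx": 0,"dy": 0,"dz": -0.025,"ax": 0,"ay": 0,"az": 0},{"hand": 0,"dx": 0,"dy": 0,"dz": -0.025,"ax": 0,"ay": 0,"az": 0},{"hand": 0,"dx": 0,"dy": 0,"dz": -0.02,"ax": 0,"ay": 0,"az": 0},{"hand": 0,"dx": 0,"dy": 0,"dz": -0.01,"ax": 0,"ay": 0,"az": 0},{"hand": 0,"dx": 0,"dy": 0,"dz": 0,"ax": 0,"ay": 0,"az": 0},{"hand": 0,"dx": 0,"dy": 0,"dz": 0,"ax": 0,"ay": 0,"az": 0},{"hand": 0,"dx": 0,"dy": 0,"dz": 0,"ax": 0,"ay": 0,"az": 0}])

```text
t: 9.07
tool_pos: [0.464, -0.117, 0.1928]
tcp_rot: [0.433, -3.111, -0.0]
contact_force: [-0.1, 0.7, -0.3]
finger_gap: 0.0157
finger_force: 20.0
```

```bash
python3 - <<'E'
from h import *
need(.519,.137,.195,83.4)
E
```

```text
t 9.0667 tcp [ 0.464  -0.117   0.1928] az 105.84 gap 0.0157 F [-0.1  0.7 -0.3] 19.99990403652191
shift mm [-122.3  229.3   -2.2] turn deg [ 1.000e-02 -6.000e-02  2.244e+01] joints [ 0.33  0.36 -0.27  2.17  0.16  0.64  1.8 ]
```

Emit:
servo_tool(motion=[{"hand": 0,"dx": -0.008,"dy": 0.015,"dz": 0,"ax": 0,"ay": 0,"az": 0},{"hand": 0,"dx": -0.016,"dy": 0.03,"dz": 0,"ax": 0,"ay": 0,"az": 0},{"hand": 0,"dx": -0.016,"dy": 0.03,"dz": 0,"ax": 0,"ay": 0,"az": 0},{"hand": 0,"dx": -0.016,"dy": 0.03,"dz": 0,"ax": 0,"ay": 0,"az": 0},{"hand": 0,"dx": -0.016,"dy": 0.03,"dz": 0,"ax": 0,"ay": 0,"az": 0},{"hand": 0,"dx": -0.016,"dy": 0.03,"dz": 0,"ax": 0,"ay": 0,"az": 0},{"hand": 0,"dx": -0.016,"dy": 0.03,"dz": 0,"ax": 0,"ay": 0,"az": 0},{"hand": 0,"dx": -0.012,"dy": 0.022,"dz": 0,"ax": 0,"ay": 0,"az": 5.6},{"hand": 0,"dx": -0.004,"dy": 0.008,"dz": 0,"ax": 0,"ay": 0,"az": 5.6},{"hand": 0,"dx": 0,"dy": 0,"dz": 0,"ax": 0,"ay": 0,"az": 5.6},{"hand": 0,"dx": 0,"dy": 0,"dz": 0,"ax": 0,"ay": 0,"az": 5.6},{"hand": 0,"dx": 0,"dy": 0,"dz": 0,"ax": 0,"ay": 0,"az": 0}])

```text
t: 10.07
tool_pos: [0.5186, 0.1325, 0.1921]
tcp_rot: [-0.184, -3.134, 0.002]
contact_force: [0.4, -0.4, -0.4]
finger_gap: 0.0159
finger_force: 20.0
```

```bash
python3 - <<'E'
from h import *
need(.519,.137,.195,83.4)
g=grab('scene');f=grab('top')
a=cv2.resize(cv2.cvtColor(g['img'],cv2.COLOR_RGB2BGR)[120:220,270:370],(560,560),interpolation=cv2.INTER_CUBIC)
cv2.imwrite('pics/crop2.png',a)
E
```

```text
t 10.0667 tcp [0.5186 0.1325 0.1921] az 83.27 gap 0.0159 F [ 0.4 -0.4 -0.4] 20.001247264444828
shift mm [ 0.2  4.5 -2.9] turn deg [-0.07 -0.13 -0.13] joints [-0.23  0.41 -0.17  2.05  0.11  0.69  0.98]
```

View pics/crop2.png

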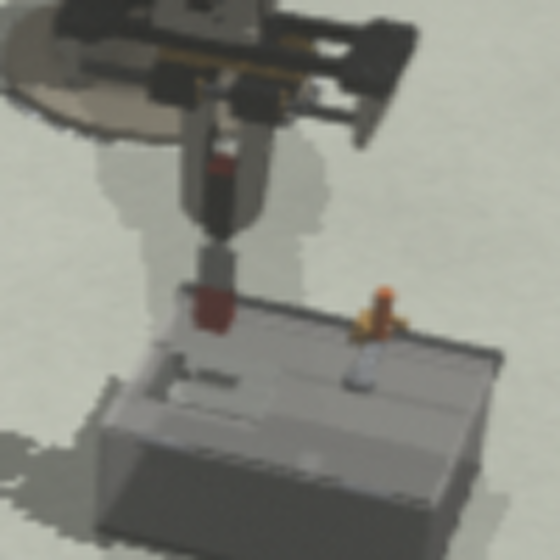

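The scene crop shows the headshell hanging upright, with the cap at (222,165) and the cartridge at (213,310). The slot is below it at (215,378), and the latch knob sits in the catch at (384,300). Next I'll compare the measured cartridge and cap positions with what the TCP predicts.

```bash
cat > c.py <<'E'
from h import *
g=grab('scene');s=readout.observe();r=R.from_rotvec(s['tcp_rot']).as_matrix();p=s['tool_pos']
ex,ey=-r[:,0],r[:,1]; nose=p+r[:,2]*.0743
S=6;x0,y0=295,130
im=cv2.resize(g['img'][y0:y0+70,x0:x0+35],None,fx=S,fy=S,interpolation=cv2.INTER_CUBIC)
hsv=cv2.cvtColor(im,cv2.COLOR_RGB2HSV);m=cv2.inRange(hsv,(0,100,40),(8,255,255))|cv2.inRange(hsv,(170,100,40),(180,255,255))
k,_,st,cc=cv2.connectedComponentsWithStats(m)
meas=[(cc[i]+.5)/S-.5+[x0,y0] for i in range(1,k) if st[i,4]>4*S*S]
meas.sort(key=lambda q:q[1]);print('nose est',nose.round(4),[q.round(2).tolist() for q in meas],st[1:,4]/S/S)
for nm,z0,z1,a,b in(('cap',.108,.114,.008,.008),('cart',0,.03,.006,.011)):
    P=[nose+np.array([0,0,z])+i*a*ex+j*b*ey for z in(z0,z1) for i in(-1,1) for j in(-1,1)]
    h=cv2.convexHull(np.array([proj(g,q) for q in P],np.float32));M=cv2.moments(h);e=np.array([M['m10']/M['m00'],M['m01']/M['m00']])
    q=min(meas,key=lambda t:np.linalg.norm(t-e));zc=(z0+z1)/2+nose[2]
    d=onz(g,*q,zc)-onz(g,*e,zc);print(nm,'pred',e.round(2),'d(px)',(q-e).round(2),'offset case x,y mm',(d@ex*1e3).round(1),(d@ey*1e3).round(1))
E
python3 c.py
```

```text
nose est [0.5189 0.1319 0.1184] [] []Traceback (most recent call last):
  File "c.py", line 13, in <module>
    q=min(meas,key=lambda t:np.linalg.norm(t-e));zc=(z0+z1)/2+nose[2]
ValueError: min() iterable argument is empty
```

```bash
python3 - <<'E'
from h import *
g=grab('scene');h=cv2.cvtColor(g['img'],cv2.COLOR_RGB2HSV)
print(g['img'][173:179:2,304:314].tolist()); print(h[175,302:316].tolist(), h[145:152,309].tolist())
E
```

```text
[[[99, 87, 84], [84, 62, 58], [79, 56, 52], [80, 56, 53], [80, 57, 53], [81, 56, 52], [82, 57, 53], [80, 61, 58], [81, 78, 75], [85, 86, 83]], [[102, 89, 85], [85, 63, 59], [81, 58, 54], [79, 55, 51], [79, 56, 52], [81, 57, 53], [83, 59, 55], [103, 81, 77], [120, 113, 109], [121, 120, 117]], [[119, 112, 108], [94, 78, 73], [81, 59, 56], [80, 55, 52], [82, 56, 53], [82, 57, 53], [97, 73, 69], [119, 113, 108], [125, 124, 120], [124, 125, 120]]]
[[30, 8, 134], [18, 10, 125], [7, 43, 102], [5, 78, 85], [4, 85, 81], [4, 90, 79], [4, 87, 79], [4, 88, 81], [4, 86, 83], [5, 64, 103], [11, 23, 120], [23, 8, 121], [30, 8, 121], [40, 7, 115]] [[35, 12, 126], [34, 15, 133], [7, 55, 98], [5, 90, 79], [4, 92, 80], [5, 86, 77], [15, 35, 59]]
```

```bash
sed -i 's/(0,100,40),(8,255,255)/(0,48,40),(9,255,255)/; s/(170,100,40)/(170,48,40)/' c.py; python3 c.py
```

```text
nose est [0.5192 0.1317 0.1188] [[309.01, 148.88], [307.65, 174.49]] [16.97222222 50.25      ]
cap pred [309.09 148.91] d(px) [-0.08 -0.03] offset case x,y mm -0.1 -0.3
cart pred [307.16 174.26] d(px) [0.48 0.23] offset case x,y mm 0.7 1.9
```

Emit:
servo_tool(motion=[{"hand": 0,"dx": 0.0005,"dy": 0.0042,"dz": 0.01,"ax": 0,"ay": 0,"az": -0.1},{"hand": 0,"dx": 0,"dy": 0,"dz": 0.01,"ax": 0,"ay": 0,"az": 0},{"hand": 0,"dx": 0,"dy": 0,"dz": 0.005,"ax": 0,"ay": 0,"az": 0},{"hand": 0,"dx": 0,"dy": 0,"dz": 0,"ax": 0,"ay": 0,"az": 0},{"hand": 0,"dx": 0,"dy": 0,"dz": 0,"ax": 0,"ay": 0,"az": 0},{"hand": 0,"dx": 0,"dy": 0,"dz": 0,"ax": 0,"ay": 0,"az": 0}])

```text
t: 10.82
tool_pos: [0.5194, 0.1362, 0.1685]
tcp_rot: [-0.177, -3.136, 0.0]
contact_force: [0.3, 0.3, -0.5]
finger_gap: 0.0159
finger_force: 20.0
```

```bash
python3 - <<'E'
from h import *
need(.5185,.1367,.164,83.4)
g=grab('scene')
a=cv2.resize(cv2.cvtColor(g['img'],cv2.COLOR_RGB2BGR)[140:210,280:350],(588,588),interpolation=cv2.INTER_CUBIC)
cv2.imwrite('pics/crop3.png',a)
E
python3 c.py
```

```text
t 10.8167 tcp [0.5194 0.1362 0.1685] az 83.55 gap 0.0159 F [ 0.3  0.3 -0.5] 19.999845698475838
shift mm [0.9 0.4 4.5] turn deg [-0.01 -0.01  0.15] joints [-0.24  0.45 -0.17  2.07  0.12  0.63  0.97]
nose est [0.5196 0.1363 0.0945] [[309.97, 155.8], [308.44, 180.96]] [15.61111111 49.88888889]
cap pred [309.99 155.79] d(px) [-0.02  0.02] offset case x,y mm 0.1 -0.0
cart pred [308.04 180.7 ] d(px) [0.39 0.26] offset case x,y mm 1.0 1.6
```

View pics/crop3.png

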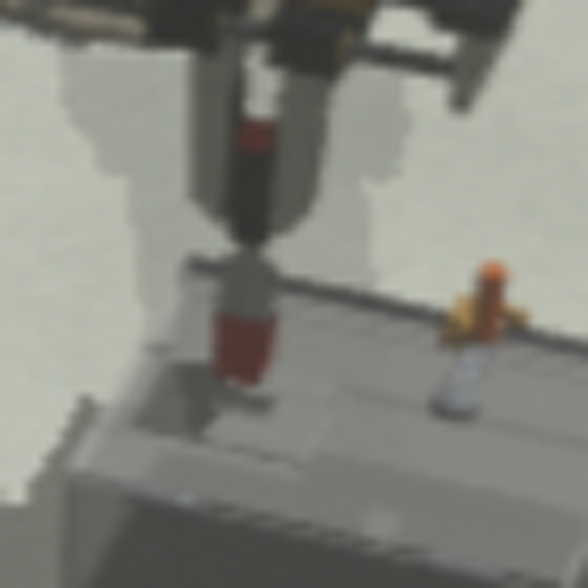

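The crop shows the cartridge nose at (240,380), directly above the slot, whose dark strip is at (235,400). I'll lower it slowly and watch the force.

Emit:
servo_tool(motion=[{"hand": 0,"dx": 0.0008,"dy": 0.0004,"dz": 0.006,"ax": 0,"ay": 0,"az": 0},{"hand": 0,"dx": 0,"dy": 0,"dz": 0.005,"ax": 0,"ay": 0,"az": 0},{"hand": 0,"dx": 0,"dy": 0,"dz": 0.003,"ax": 0,"ay": 0,"az": 0},{"hand": 0,"dx": 0,"dy": 0,"dz": 0.003,"ax": 0,"ay": 0,"az": 0},{"hand": 0,"dx": 0,"dy": 0,"dz": 0,"ax": 0,"ay": 0,"az": 0},{"hand": 0,"dx": 0,"dy": 0,"dz": 0,"ax": 0,"ay": 0,"az": 0}])

```text
t: 11.42
tool_pos: [0.5185, 0.1367, 0.1513]
tcp_rot: [-0.177, -3.136, 0.0]
contact_force: [-0.3, 0.3, -0.7]
finger_gap: 0.0156
finger_force: 20.0
```

```bash
python3 -c "
from h import *
need(.5185,.1367,.108,83.4)"
```

```text
t 11.4167 tcp [0.5185 0.1367 0.1513] az 83.55 gap 0.0156 F [-0.3  0.3 -0.7] 19.999891743063927
shift mm [-0.  -0.  43.3] turn deg [-0.01 -0.03  0.15] joints [-0.25  0.47 -0.16  2.09  0.13  0.59  0.96]
```

Emit:
servo_tool(motion=[{"hand": 0,"dx": 0,"dy": 0,"dz": 0.003,"ax": 0,"ay": 0,"az": 0},{"hand": 0,"dx": 0,"dy": 0,"dz": 0.003,"ax": 0,"ay": 0,"az": 0},{"hand": 0,"dx": 0,"dy": 0,"dz": 0.003,"ax": 0,"ay": 0,"az": 0},{"hand": 0,"dx": 0,"dy": 0,"dz": 0.003,"ax": 0,"ay": 0,"az": 0},{"hand": 0,"dx": 0,"dy": 0,"dz": 0,"ax": 0,"ay": 0,"az": 0},{"hand": 0,"dx": 0,"dy": 0,"dz": 0,"ax": 0,"ay": 0,"az": 0}])

```text
t: 11.92
tool_pos: [0.5185, 0.1367, 0.1393]
tcp_rot: [-0.177, -3.136, 0.0]
contact_force: [0.0, 0.7, -0.4]
finger_gap: 0.0158
finger_force: 20.0
```

Emit:
servo_tool(motion=[{"hand": 0,"dx": 0,"dy": 0,"dz": 0.004,"ax": 0,"ay": 0,"az": 0},{"hand": 0,"dx": 0,"dy": 0,"dz": 0.004,"ax": 0,"ay": 0,"az": 0},{"hand": 0,"dx": 0,"dy": 0,"dz": 0.004,"ax": 0,"ay": 0,"az": 0},{"hand": 0,"dx": 0,"dy": 0,"dz": 0.004,"ax": 0,"ay": 0,"az": 0},{"hand": 0,"dx": 0,"dy": 0,"dz": 0,"ax": 0,"ay": 0,"az": 0},{"hand": 0,"dx": 0,"dy": 0,"dz": 0,"ax": 0,"ay": 0,"az": 0}])

```text
t: 12.42
tool_pos: [0.5184, 0.1367, 0.1232]
tcp_rot: [-0.177, -3.136, 0.0]
contact_force: [-0.0, 0.0, -1.2]
finger_gap: 0.0157
finger_force: 20.0
```

Emit:
servo_tool(motion=[{"hand": 0,"dx": 0,"dy": 0,"dz": 0.004,"ax": 0,"ay": 0,"az": 0},{"hand": 0,"dx": 0,"dy": 0,"dz": 0.004,"ax": 0,"ay": 0,"az": 0},{"hand": 0,"dx": 0,"dy": 0,"dz": 0.004,"ax": 0,"ay": 0,"az": 0},{"hand": 0,"dx": 0,"dy": 0,"dz": 0.003,"ax": 0,"ay": 0,"az": 0},{"hand": 0,"dx": 0,"dy": 0,"dz": 0,"ax": 0,"ay": 0,"az": 0},{"hand": 0,"dx": 0,"dy": 0,"dz": 0,"ax": 0,"ay": 0,"az": 0},{"hand": 0,"dx": 0,"dy": 0,"dz": 0,"ax": 0,"ay": 0,"az": 0},{"hand": 0,"dx": 0,"dy": 0,"dz": 0,"ax": 0,"ay": 0,"az": 0}])

```text
t: 13.08
tool_pos: [0.5187, 0.1368, 0.1087]
tcp_rot: [0.177, 3.136, 0.0]
contact_force: [0.7, -1.1, -0.9]
finger_gap: 0.016
finger_force: 20.0
```

```bash
python3 - <<'E'
from h import *
need(.5185,.1367,.108,83.4)
g=grab('scene')
print('cap pred',proj(g,(.5185,.1367,.034+.111)),'plate bottom @lid',proj(g,(.5185,.1367,.082)))
a=cv2.resize(cv2.cvtColor(g['img'],cv2.COLOR_RGB2BGR)[140:230,270:360],(594,594),interpolation=cv2.INTER_CUBIC)
cv2.imwrite('pics/crop4.png',a)
E
```

```text
t 13.0833 tcp [0.5187 0.1368 0.1087] az 83.55 gap 0.016 F [ 0.7 -1.1 -0.9] 19.999963827431202
shift mm [ 0.2 -0.1  0.7] turn deg [0.01 0.02 0.15] joints [-0.26  0.54 -0.14  2.12  0.15  0.49  0.94]
cap pred [308.92603835 171.54008262] plate bottom @lid [307.68577561 187.37998867]
```

View pics/crop4.png

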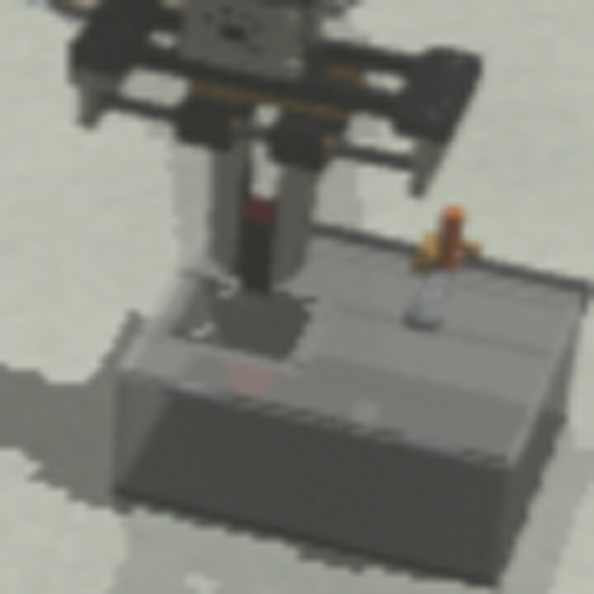

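The crop shows the cap at (260,210), where the prediction puts it. The red cartridge shows through the clear wall at (250,380), below the lid, with the grip above it, and the knob is in the catch at (450,235). The contact force is about zero, so I'm handing in.

```bash
python3 -c "
from h import *
print(workorder.hand_in())"
```

```text
the job is handed in; nothing more can be done
None
```

The latch is closed in its catch, and the red headshell hangs still in the gripper through the slot, nose about 34 mm above the case underside and almost no measured contact force; I handed the job in at about 13 s, but it returned no verdict.

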